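# Switch the metallurgical microscope to its camera and take the picture

## Task

The microscope has been left switched off and set to its eyepieces; with closed fingertips, take its picture: press the raised half of the lamp supply's rocker until it snaps over to on, then press the camera key of the light-path box (the one standing up, marked with a ring) until it stays down, and only then press the big round shutter button of the camera handset fully down for a moment and let it up again. Keep off the handset's two small focus keys, and only press: the handset stays where it lies and nothing on the bench is picked up or pushed along. Leave the lamp on and the camera key down.

Things in the scene. Friction and masses are not known exactly. Their poses are not given: they have to be found in the camera images.
- psu: Lamp supply: fixed pale desktop case 170 mm deep (x) by 120 wide (y), origin under its centre, x to its high back with dark fins. Top panel slopes up to the back at 12 degrees, 40 to 75 mm high. Carries the rocker and, 75 mm from it up the slope and left, a fixed dial 30 mm wide, 17 high, not needed. It and the light-path box stand left and right and may change places.
- rocker (a joint): Lamp supply's black rocker, 44 mm long (panel x), 28 wide, hinged across its middle, in a bezel 2 mm high. 0 = off: far half (up the slope) raised, its end 12 mm above the panel. 0.31 rad = on: far half flat, 6 mm above the panel, near half raised. Sprung: snaps over once pushed past the middle, about 3 N on the raised end.
- rocker_far_half (a point): Where to press to switch on: middle of the rocker's far half, 14 mm from the pivot, at its surface when on, 6 mm above the panel. Fixed to the panel; while off the real surface is 4 mm (at its end 7 mm) higher. Axes: z square out of the sloping panel, x up the slope, y left.
- rocker_near_half (a point): The same point on the near half of the rocker: pressing there switches off. Axes: z square out of the sloping panel, x up the slope, y left.
- lightpath: Light-path box: fixed pale desktop case 130 mm deep (x) by 120 wide (y), origin under its centre, x to its high back. Top panel slopes up to the back at 12 degrees, 36 to 64 mm high. Two grey keys side by side, each 42 mm (up the slope) by 30 wide, centres 46 apart: left the eyepiece key (two dots), right the camera key (a ring).
- camera_key (a joint): Travel of the camera key (the right-hand one, one ring) into the panel. 0 = up, its top 12 mm above the panel; 0.006 m = down, its top 6 mm above the panel. The two keys are interlocked: as one goes down the other comes up; past half travel they snap over and stay. About 2 to 3 N.
- camera_key_top (a point): Centre of the camera key's top face; moves with the key. Axes: z square out of the sloping panel, x up the slope, y left.
- eyepiece_key_top (a point): Centre of the eyepiece key's top face; moves with the key, is down at the start and comes up as the camera key goes down. Axes: z square out of the sloping panel, x up the slope, y left.
- handset: The cordless camera handset: a loose flat pale case 130 x 70 x 24 mm, 0.35 kg, lying flat between the two boxes. Origin at the centre of its underside, x along its length towards the shutter end, z up.
- shutter (a joint): Travel of the handset's round shutter button. 0 = up, 0.005 m = fully down. Sprung: about 1 N to start, 4.5 N fully down; it comes up again by itself.
- shutter_top (a point): Centre of the shutter button's top: a dark round button 32 mm across, 34 mm from the middle of the handset towards its far end, top 32 mm above the bench when up. Axes those of the handset; moves with the button.
- focus_key_left (a joint): Travel of a small focus key on the handset: 14 mm across, top 28 mm above the bench, 42 mm from the middle towards the near end, 15 mm left. 0 = up, 0.003 m = down. Not to be pressed.
- focus_key_right (a joint): Travel of the other small focus key, the same but 15 mm right. Not to be pressed.
- mount_a: Loose bystander: a moulded metal specimen, black cylinder 30 mm across, 20 mm high. Origin at the centre of its underside.
- mount_b: Loose bystander: a moulded specimen like mount_a.
- mount_c: Loose bystander: a moulded specimen like mount_a.
- objective: Loose bystander: a metal microscope objective, 29 mm across, 45 mm high, standing up. Origin at the centre of its underside.
- stapler: Loose bystander: a black stapler 115 x 36 x 41 mm lying along its x. Origin at the centre of its underside.
- mouse: Loose bystander: a black computer mouse 108 x 60 x 33 mm, length along its x. Origin at the centre of its underside.
- dropper_bottle: Loose bystander: an amber bottle 40 mm across, 85 mm high. Origin at the centre of its underside.
- polish_jar: Loose bystander: a white jar 60 mm across, 50 mm high. Origin at the centre of its underside.

How it is judged:
By the outcome, as a careful person would: the job done as asked, in the order asked, and still so for the second after the job is handed in, with the robot touching nothing.
It also fails if it takes over 51 s, if anything falls off the work surface, if the arm or the gripper's body presses on something with over 40 N, if the wrist force passes 120 N, or if a joint passes its speed limit or range.

## Robot

A 6-joint arm with a two-finger parallel gripper is mounted at the origin on the work surface. World frame = base frame: x ahead of the robot, y to its left, z up, the work surface at z = 0. Lengths are in m, angles in rad, forces in N, time in s.
With the tool pointing down it reaches from about 0.425 to 0.925 m from the base axis. Payload 12.5 kg.
Tool frame: the origin (TCP) lies midway between the tips of the shut fingers; the grasp point (between the pads) lies 19 mm behind it (ctrl.pinch_z is the distance from the TCP to the grasp point, in m); z points along the fingers, y is the line along which they close (so a half turn about z gives the same grasp; the last joint's range is limited). The gripper opens to 85 mm and grips with 20 to 120 N. Pads are 22 mm wide; open, the fingers measure 114 mm over their backs; the gripper's body (76 mm by 85 mm) begins 54 mm behind the grasp point. The pads swing forward as they close: fully open they stand 13 mm farther back than shut.
Start: joints at [-1.233, 0.491, 1.559, -0, 1.092, -0.106], TCP at [0.268, -0.564, 0.231] pointing down, gripper open.
Joint ranges: [-3.1, 3.1], [-0.84, 2.19], [0.05, 2.79], [-1.13, 4.28], [0.06, 2.93], [-2.69, 2.69]. Speed limits (rad/s): [2.22, 2.22, 2.79, 3.14, 3.14, 3.14].

## Interface

Orientations are given as [roll, pitch, yaw] about the fixed x, y, z axes, in that order (R = Rz(yaw) Ry(pitch) Rx(roll)).
In Python, from bench import ctrl gives the robot as it stands.
- The arm moves only by the tool drive_effector, called in YAML: its name, and indented under it one key for each argument. Schema: {"type":"object","properties":{"deltas":{"type":"array","items":{"type":"number"},"minItems":7,"maxItems":140},"grip_force":{"type":"number"},"only":{"type":"string"},"quiet":{"type":"boolean"},"lines":{"type":"string"}},"required":["deltas"],"additionalProperties":false}. deltas is one flat list of numbers that holds 1 to 20 rows one after another, with no inner brackets; each row has 7 numbers: a rotation vector rx, ry, rz in shares of 2 rad (1.0 is 2 rad), then dx, dy, dz in parts of the range, where 1.0 means 0.6 m, then the finger opening in m; each row is the pose to reach, as a shift and turn from the pose commanded when the call began, along the tool's axes at that moment; what a row does not reach only later rows make up. A row lasts 1/8 s, in which the tool goes at most 0.0625 m and 0.188 rad, less where a joint would pass 70% of its speed; a pose out of reach is approached as far as the arm can. The fingers move at their own pace and stop on an object; grip_force is the grip in N (left out, the last holds). Time passes only in rows, so rows that do not move let the fingers close. The tool returns the time, the measured TCP pose, the force, the opening and the grip force at its end. only (a regular expression) keeps the lines of the reply that match it, lines (a string "A,B") keeps lines A to B, and quiet returns only ok. A shift or turn number past 1, either way, is cut back to 1. Input that does not fit is refused with a message, and nothing moves.
- ctrl.observe(): the state, without advancing time (a new reading comes with each control period).
- ctrl.read_camera(name): name is "scene" or "top" or "wrist"; returns a dict with "color" (480x640x3 uint8, red, green, blue), "fx", "fy", "cx", "cy" (pixels), "world_to_cam" (4x4, takes a point from world to camera coordinates); the wrist camera has in their place "T_tool_cam" (4x4, takes a point from camera to tool coordinates, whose origin is the TCP and whose axes are the flange's). Camera axes: x right, y up, looking along -z (the intrinsics and any distortion apply to the point x, -y, -z); pixel columns grow to the right and rows downward; lengths in m; the calibration is good to about 2 mm. A picture is of the moment at which its call begins: read the wrist's pose just before it. There is no depth.
- ctrl.hand_in(): hands the job in; it is judged then, once.
The state is a dict: "time": time; "joint_positions": joint angles; "joint_velocities": joint speeds; "joint_torque": joint torques, N m; "ee_pos": TCP position; "tool_rot": TCP orientation; "force": force on the tool from outside, world axes, zero at the start; "moment": the same for the moment, N m; "gripper_width": finger opening in m; "gripper_force": force on a finger pad.
Only numpy, scipy, OpenCV 4.12 (cv2) and the standard library are available. Lean on these libraries where they do the work, as an engineer would, in place of code of your own. Each camera call takes 0.05 s, during which the arm holds its last target. There are 200 camera calls.

## Working session

There is one attempt and no reset: what is moved stays moved. The work goes in short steps, Python scripts to look and compute and a tool call to move; the robot and the scene stay as the last step left them, time stands still between calls to the robot, and variables do not carry over. Pictures are saved under pics/ and viewed, at most 10 in all, crops included, and the job is handed in when it is done.

```bash
ls; mkdir -p pics; python3 - <<'E'
from bench import ctrl
import cv2
for n in ("top","scene"):
    c=ctrl.read_camera(n); cv2.imwrite(f"pics/{n}0.png",c["color"][:,:,::-1]); print(n,{k:v for k,v in c.items() if k!="color"})
s=ctrl.observe();print(s)
E
```

```text
bench.py
pics
top {'fx': 556.7824582498041, 'fy': 556.7824582498041, 'cx': 323.10150439314594, 'cy': 236.29771271686226, 'world_to_cam': array([[-0.0152192 , -0.99979003, -0.01372092,  0.01367985],
       [ 0.99233361, -0.01678607,  0.12244274, -0.56133932],
       [-0.12264735, -0.01175225,  0.99238073, -1.03372615],
       [ 0.        ,  0.        ,  0.        ,  1.        ]])}
scene {'fx': 504.0258204806337, 'fy': 504.0258204806337, 'cx': 323.6381183626308, 'cy': 234.08567381354928, 'world_to_cam': array([[ 0.89623531,  0.44324224, -0.01727984, -0.50578097],
       [-0.34371809,  0.71856728,  0.60458162,  0.13735719],
       [ 0.28039284, -0.535908  ,  0.79635574, -1.42954723],
       [ 0.        ,  0.        ,  0.        ,  1.        ]])}
{'time': 0.1, 'joint_positions': array([-1.23259036e+00,  4.91484011e-01,  1.55937180e+00, -1.80183944e-05,
        1.09171541e+00, -1.05561904e-01]), 'joint_velocities': array([ 0.00016734, -0.0003993 , -0.00308481, -0.00033002,  0.00028008,
       -0.00043256]), 'joint_torque': array([ 7.36251750e-04, -6.19450951e+01, -2.62026304e+01, -8.85019222e-05,
        2.87553827e-03,  1.80040601e-06]), 'ee_pos': array([ 0.26831411, -0.5642594 ,  0.23080142]), 'tool_rot': array([-3.14061785e+00, -8.72146939e-05,  4.43776147e-01]), 'force': array([-0.15961687,  0.61325199,  0.40907755]), 'moment': array([-0.00777558, -0.00227717, -0.02325512]), 'gripper_force': 0.0, 'gripper_width': 0.08550423469297556}
```

View pics/top0.png

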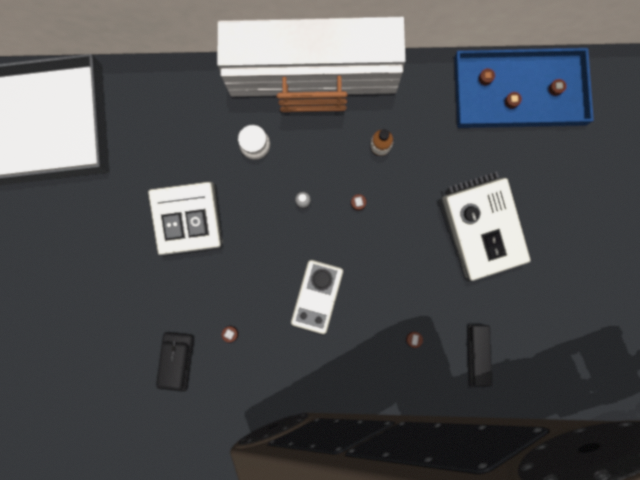

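View pics/scene0.png

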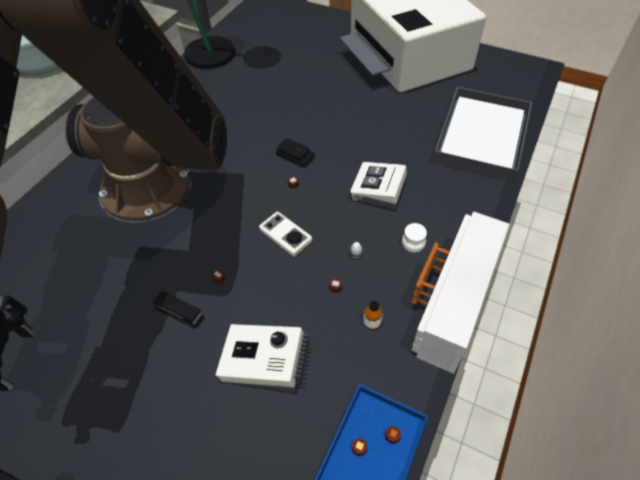

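The top view shows the psu on the right (rocker about (494,245)) and the light-path box on the left (camera key about (196,222), eyepiece key (173,226)). The handset is between them, with its shutter at about (321,279). In the scene view the rocker is near (244,349), the camera key near (372,182) and the shutter near (295,238). I'll refine these with masks and triangulate.

```bash
cat > h.py <<'E'
import numpy as np, cv2
from bench import ctrl
def P(c):
    K=np.array([[c["fx"],0,c["cx"]],[0,c["fy"],c["cy"]],[0,0,1]])
    return K@np.diag([1,-1,-1])@c["world_to_cam"][:3]
def tri(c1,p1,c2,p2):
    X=cv2.triangulatePoints(P(c1),P(c2),np.array(p1,float).reshape(2,1),np.array(p2,float).reshape(2,1))[:,0]
    return X[:3]/X[3]
def ray(c,p,z):
    M=P(c); A=M[:,:3]; C=-np.linalg.solve(A,M[:,3]); d=np.linalg.solve(A,[p[0],p[1],1]); return C+d*(z-C[2])/d[2]
E
python3 - <<'E'
from h import *
w={"top":[(140,175,85,85),(285,255,65,80),(440,170,95,115)],"scene":[(345,155,65,55),(255,205,60,55),(212,318,100,75)]}
for n in w:
    im=cv2.imread(f"pics/{n}0.png"); g=cv2.cvtColor(im,cv2.COLOR_BGR2GRAY)
    row=[]
    for (x,y,W,H),nm in zip(w[n],("lp","hs","psu")):
        c=g[y:y+H,x:x+W]
        m=(c>130).astype(np.uint8)
        cs,_=cv2.findContours(m,cv2.RETR_EXTERNAL,cv2.CHAIN_APPROX_NONE); b=max(cs,key=cv2.contourArea)
        r=cv2.minAreaRect(b); print(n,nm,"case",np.round(cv2.boxPoints(r)+[x,y],1).tolist())
        inside=cv2.drawContours(np.zeros_like(m),[b],-1,1,-1)
        for t in (35,60,100):
            k,l,s,ce=cv2.connectedComponentsWithStats(((c<t)&(inside>0)).astype(np.uint8))
            print("  ",t,[(s[i,4],np.round(ce[i]+[x,y],1).tolist(),s[i,2:4].tolist()) for i in range(1,k) if s[i,4]>12])
        row.append(cv2.resize(im[y:y+H,x:x+W],(266,290),interpolation=cv2.INTER_CUBIC))
    cv2.imwrite(f"pics/{n}crop.png",np.hstack(row)); w[n]=np.hstack(row)
cv2.imwrite("pics/crop.png",np.vstack([w["top"],w["scene"]]))
E
```

```text
top lp case [[147.5, 189.3], [211.4, 180.8], [220.1, 246.3], [156.2, 254.8]]
   35 []
   60 []
   100 [(np.int32(163), [199.4, 222.2], [22, 27]), (np.int32(185), [173.5, 226.0], [22, 27])]
top hs case [[289.8, 324.3], [308.3, 258.6], [343.7, 268.6], [325.2, 334.3]]
   35 []
   60 [(np.int32(39), [318.2, 281.9], [14, 16])]
   100 [(np.int32(354), [321.4, 279.0], [21, 21]), (np.int32(40), [302.9, 315.2], [7, 7]), (np.int32(36), [318.1, 319.6], [7, 6])]
top psu case [[444.7, 195.1], [506.7, 176.7], [532.2, 262.3], [470.2, 280.7]]
   35 [(np.int32(218), [492.3, 242.7], [19, 26])]
   60 [(np.int32(124), [470.0, 212.7], [15, 14]), (np.int32(374), [493.2, 244.3], [22, 28])]
   100 [(np.int32(201), [470.2, 213.1], [17, 18]), (np.int32(471), [493.4, 244.4], [24, 30])]
scene lp case [[349.5, 192.5], [356.7, 155.6], [406.7, 165.3], [399.5, 202.3]]
   35 []
   60 [(np.int32(23), [374.0, 175.0], [16, 3]), (np.int32(42), [371.7, 185.2], [19, 8])]
   100 [(np.int32(184), [373.4, 179.4], [25, 22])]
scene hs case [[257.4, 227.0], [273.6, 206.3], [312.7, 236.9], [296.4, 257.6]]
   35 [(np.int32(107), [294.1, 237.5], [13, 10])]
   60 [(np.int32(14), [269.5, 224.7], [4, 4]), (np.int32(148), [294.0, 237.4], [15, 12])]
   100 [(np.int32(29), [277.4, 218.3], [6, 6]), (np.int32(32), [269.4, 224.6], [7, 6]), (np.int32(194), [294.1, 237.4], [18, 15])]
scene psu case [[215.3, 378.5], [220.3, 320.2], [302.5, 327.2], [297.5, 385.6]]
   35 [(np.int32(80), [278.5, 339.4], [11, 12]), (np.int32(235), [245.5, 349.7], [23, 14])]
   60 [(np.int32(120), [278.3, 339.0], [13, 13]), (np.int32(288), [245.0, 349.5], [25, 16])]
   100 [(np.int32(167), [278.1, 339.2], [15, 15]), (np.int32(338), [244.8, 349.5], [26, 16])]
```

View pics/crop.png

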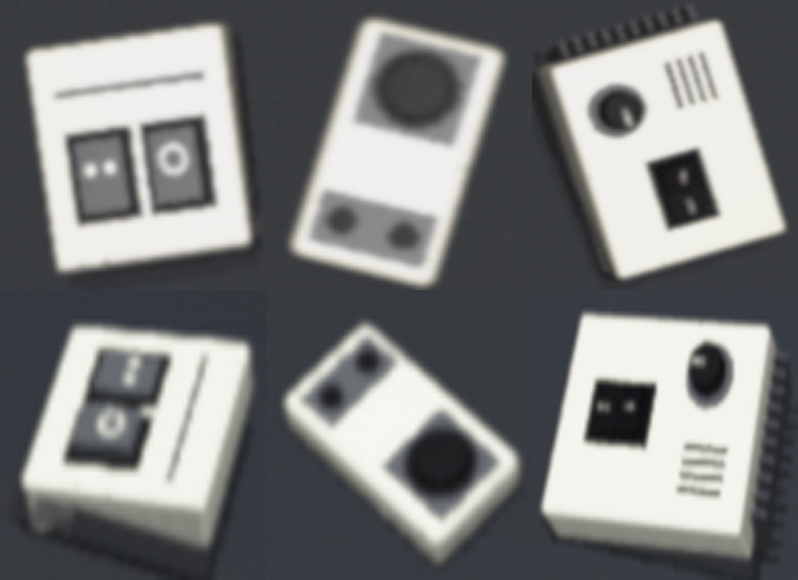

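```bash
python3 - <<'E'
from h import *
T=ctrl.read_camera("top");S=ctrl.read_camera("scene")
pts={"ring":((195.3,221.3),(372.4,180.4)),"shutter":((321.4,279),(294.1,237.4)),"rocker":((493.4,244.4),(245,349.5)),"dial":((470.2,213),(278.2,339.1)),
"focL":((302.9,315.2),(277.4,218.3)),"focR":((318.1,319.6),(269.4,224.6))}
X={}
for k,(a,b) in pts.items():
    X[k]=tri(T,a,S,b); q=P(T)@np.r_[X[k],1]; print(k,X[k].round(4),"reproj",(q[:2]/q[2]-a).round(2), "on text plane", ray(T,a,{"ring":.061,"shutter":.032,"rocker":.065}.get(k,.03)).round(4))
for nm,a,b,z in (("lp",(156.2,254.8),(220.1,246.3),.036),("psu",(470.2,280.7),(532.2,262.3),.04)):
    d=ray(T,a,z)-ray(T,b,z); yaw=np.arctan2(-d[0],d[1]); print(nm,"yaw",yaw,np.linalg.norm(d))
    c=ray(T,a,z)-d/2; print("front edge mid",c.round(4))
    ux=np.array([np.cos(yaw),np.sin(yaw)]); D=.17 if nm=="psu" else .13
    r=X["rocker" if nm=="psu" else "ring"][:2]-c[:2]; al=r@ux; print(" along",al,"lat",r@[-ux[1],ux[0]],"panel z",z+al*np.tan(np.radians(12)))
    if nm=="psu": print("far half", X["rocker"][:2]+ux*.014*np.cos(.209))
h=X["shutter"]-(X["focL"]+X["focR"])/2; print("handset yaw",np.arctan2(h[1],h[0]),np.linalg.norm(h[:2]))
o=ctrl.observe(); print(o["ee_pos"],o["tool_rot"])
E
```

```text
ring [0.5909 0.2454 0.0556] reproj [0.25 0.34] on text plane [0.5907 0.2446 0.061 ]
shutter [0.479  0.0083 0.0219] reproj [0.53 0.69] on text plane [0.4799 0.0092 0.032 ]
rocker [ 0.5376 -0.3164  0.0496] reproj [0.51 0.64] on text plane [ 0.5373 -0.3109  0.065 ]
dial [ 0.5951 -0.2713  0.0675] reproj [0.57 0.72] on text plane [ 0.6026 -0.2799  0.03  ]
focL [0.4103 0.0444 0.0224] reproj [0.65 0.83] on text plane [0.4121 0.0453 0.03  ]
focR [0.4021 0.0158 0.0237] reproj [0.48 0.61] on text plane [0.4034 0.0166 0.03  ]
lp yaw 0.11635499829891373 0.1234698568307045
front edge mid [0.5382 0.2637 0.036 ]
 along 0.05028011248552353 lat -0.024265915316659056 panel z 0.04668736783030483
psu yaw 0.2704841067916999 0.12275491309142691
front edge mid [ 0.4883 -0.3303  0.04  ]
 along 0.05129742265232882 lat 0.0002610515777691381 panel z 0.05090360378151292
far half [ 0.550834   -0.31270072]
handset yaw -0.29093012563210535 0.0760031699820432
[ 0.26832508 -0.56432738  0.23095283] [-3.14096146e+00 -3.77571905e-05  4.43818207e-01]
```

The rows are not in the units I measure in: shifts go in shares of 0.6 m and turns go in shares of 2 rad. I convert before sending: 0.3646 m is 0.6077, -0.1079 m is -0.1798, 0.174 rad is 0.087.

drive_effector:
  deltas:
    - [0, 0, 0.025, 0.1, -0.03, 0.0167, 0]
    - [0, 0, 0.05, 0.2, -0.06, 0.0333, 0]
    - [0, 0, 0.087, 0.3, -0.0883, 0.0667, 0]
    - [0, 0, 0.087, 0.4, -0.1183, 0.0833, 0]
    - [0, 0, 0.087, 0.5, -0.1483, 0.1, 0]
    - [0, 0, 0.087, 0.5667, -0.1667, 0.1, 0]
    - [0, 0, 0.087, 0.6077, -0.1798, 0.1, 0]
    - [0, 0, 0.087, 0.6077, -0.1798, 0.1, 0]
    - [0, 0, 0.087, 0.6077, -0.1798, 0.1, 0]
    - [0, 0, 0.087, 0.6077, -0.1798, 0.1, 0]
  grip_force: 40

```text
refused: deltas[0]: [0, 0, 0.025, 0.1, -0.03, 0.0167, 0] is not of type 'number' (schema: type "number"). Nothing was moved.
```

The call was refused and nothing moved: it wants one flat list, 7 numbers to a row, no inner brackets. Same move again in that form.

drive_effector:
  deltas: [0, 0, 0.025, 0.1, -0.03, 0.0167, 0, 0, 0, 0.05, 0.2, -0.06, 0.0333, 0, 0, 0, 0.087, 0.3, -0.0883, 0.0667, 0, 0, 0, 0.087, 0.4, -0.1183, 0.0833, 0, 0, 0, 0.087, 0.5, -0.1483, 0.1, 0, 0, 0, 0.087, 0.5667, -0.1667, 0.1, 0, 0, 0, 0.087, 0.6077, -0.1798, 0.1, 0, 0, 0, 0.087, 0.6077, -0.1798, 0.1, 0, 0, 0, 0.087, 0.6077, -0.1798, 0.1, 0, 0, 0, 0.087, 0.6077, -0.1798, 0.1, 0]
  grip_force: 40

```text
time: 1.45
ee_pos: [0.5506, -0.3113, 0.1714]
tool_rot: [3.142, 0.0, 0.269]
force: [0.4, 0.4, -0.4]
gripper_width: 0.0001
gripper_force: 0.0
```

```bash
python3 - <<'E'
from h import *
o=ctrl.observe(); c=ctrl.read_camera("wrist"); print(o["ee_pos"],o["tool_rot"],o["force"],o["gripper_width"],{k:v for k,v in c.items() if k!="color"})
cv2.imwrite("pics/w1.png",c["color"][:,:,::-1])
E
```

```text
[ 0.5506081  -0.31132622  0.17136609] [3.14151306e+00 1.34902094e-04 2.68515387e-01] [ 0.36208896  0.40334168 -0.44941921] 5.670901631422747e-05 {'fx': 357.3363850996186, 'fy': 357.3363850996186, 'cx': 313.2452982808516, 'cy': 244.17201351842846, 'T_tool_cam': array([[-5.92562089e-04,  9.60197748e-01,  2.79320486e-01,
         7.01781726e-02],
       [ 9.99999747e-01,  4.59360338e-04,  5.42334648e-04,
        -2.34710490e-04],
       [ 3.92439754e-04,  2.79320737e-01, -9.60197777e-01,
        -1.41609338e-01],
       [ 0.00000000e+00,  0.00000000e+00,  0.00000000e+00,
         1.00000000e+00]])}
```

View pics/w1.png

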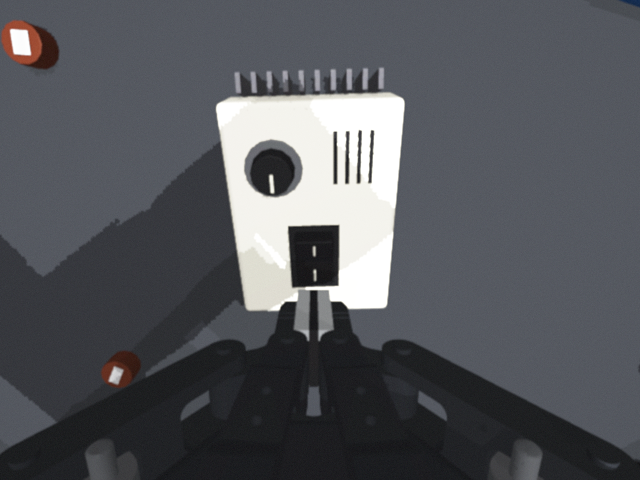

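The wrist view shows the rocker's black bezel at columns 289–339, rows 225–287. It is centred at about (314,256), with the far half towards row 240 and the fingertips near (314,295). I'll cast these onto the panel and cross-check against the top view.

```bash
cat >> h.py <<'E'
from scipy.spatial.transform import Rotation as R
def wristcam(c,o):
    T=np.eye(4);T[:3,:3]=R.from_euler("xyz",o["tool_rot"]).as_matrix();T[:3,3]=o["ee_pos"]
    d=dict(c); d["world_to_cam"]=np.linalg.inv(T@c["T_tool_cam"]); return d
E
python3 - <<'E'
from h import *
T=ctrl.read_camera("top"); o=ctrl.observe(); W=wristcam(ctrl.read_camera("wrist"),o)
g=cv2.cvtColor(W["color"],cv2.COLOR_RGB2GRAY)
m=(g[215:292,280:350]<80).astype(np.uint8); k,l,s,ce=cv2.connectedComponentsWithStats(m)
print([(s[i].tolist(),(ce[i]+[280,215]).round(1)) for i in range(1,k) if s[i,4]>100])
ux=np.array([np.cos(.27),np.sin(.27)])
fm=np.array([.4883,-.3303])
def panel(p,h):
    z=.055
    for _ in range(20):
        X=ray(W,p,z); z=.04+np.tan(.2094)*((X[:2]-fm)@ux)+h
    return X
for n,p,h in (("far bezel",(314,226),.002),("near bezel",(314,287),.002),("front edge",(316,308),0),("backL",(219,104),0),("backR",(403,97),0)): print(n,panel(p,h).round(4),"along",((panel(p,h)[:2]-fm)@ux).round(4))
print("tri rocker",tri(T,(493.4,244.4),W,(314,256)).round(4), "dial", tri(T,(470.2,213),W,(273,170)).round(4))
E
```

```text
[([9, 11, 50, 61, 2758], array([313.9, 255.1]))]
far bezel [ 0.5603 -0.3088  0.058 ] along 0.0751
near bezel [ 0.5092 -0.3229  0.0467] along 0.0221
front edge [ 0.4886 -0.3303  0.0401] along 0.0003
backL [ 0.6237 -0.2296  0.0734] along 0.1574
backR [ 0.658  -0.3392  0.0742] along 0.1611
tri rocker [ 0.538 -0.314  0.056] dial [ 0.595  -0.27    0.0713]
```

Scaled: 0.106 m is 0.1767, 0.104 m is 0.1733.

drive_effector:
  deltas: [0, 0, 0, 0, 0, 0.0833, 0, 0, 0, 0, 0, 0, 0.15, 0, 0, 0, 0, 0, 0, 0.1667, 0, 0, 0, 0, 0, 0, 0.1733, 0, 0, 0, 0, 0, 0, 0.1767, 0, 0, 0, 0, 0, 0, 0.1767, 0]

```text
time: 2.35
ee_pos: [0.5521, -0.3108, 0.0667]
tool_rot: [3.14, -0.002, 0.27]
force: [2.0, 1.7, 2.8]
gripper_width: -0.0003
gripper_force: 1.6
```

Scaled: 0.003 m is 0.005, 0.002 m is 0.0033.

drive_effector:
  deltas: [0, 0, 0, 0, 0, 0.0033, 0, 0, 0, 0, 0, 0, 0.005, 0, 0, 0, 0, 0, 0, 0.005, 0]

```text
time: 2.72
ee_pos: [0.5512, -0.3105, 0.0622]
tool_rot: [-3.141, 0.0, 0.27]
force: [-0.3, 0.1, 1.5]
gripper_width: -0.0
gripper_force: 0.7
```

drive_effector:
  deltas: [0, 0, 0, 0, 0, 0.0033, 0, 0, 0, 0, 0, 0, 0.005, 0, 0, 0, 0, 0, 0, 0.005, 0]

```text
time: 3.1
ee_pos: [0.5514, -0.3107, 0.0614]
tool_rot: [3.14, -0.001, 0.27]
force: [-5.9, 3.1, 22.0]
gripper_width: -0.0
gripper_force: 11.1
```

Scaled: -0.11 m is -0.1833, -0.05 m is -0.0833.

drive_effector:
  deltas: [0, 0, 0, 0, 0, -0.0833, 0, 0, 0, 0, 0, 0, -0.1833, 0, 0, 0, 0, 0, 0, -0.1833, 0, 0, 0, 0, 0, 0, -0.1833, 0]

```text
time: 3.6
ee_pos: [0.551, -0.3103, 0.1688]
tool_rot: [-3.141, 0.0, 0.27]
force: [-0.2, 0.1, -0.2]
gripper_width: 0.0001
gripper_force: 0.0
```

```bash
python3 - <<'E'
from h import *
o=ctrl.observe(); c=ctrl.read_camera("wrist"); print(o["ee_pos"],o["tool_rot"])
n=c["color"][200:310,230:400,::-1]; p=cv2.imread("pics/w1.png")[200:310,230:400]
cv2.imwrite("pics/w2.png",cv2.resize(np.hstack([p,n]),None,fx=2.3,fy=2.3,interpolation=cv2.INTER_CUBIC))
e=np.array([.590,.245,.17])-o["ee_pos"]; Rm=R.from_euler("xyz",o["tool_rot"]); print(Rm.inv().apply(e), (Rm.inv()*R.from_euler("xyz",[np.pi,0,.116])).as_rotvec())
E
```

```text
[ 0.55097301 -0.31030632  0.16882093] [-3.14128791e+00  4.23549911e-04  2.69751830e-01]
[ 0.18559997 -0.52482478 -0.00109774] [-0.00027158  0.00044614  0.15375176]
```

View pics/w2.png

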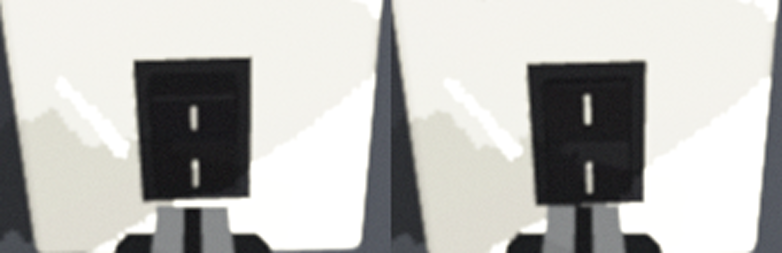

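The rocker's faces have changed over between the left and right halves: the far half is now flat and the near half is raised. Next is the camera key.

Scaled: -0.5248 m is -0.8747, -0.49 m is -0.8167, 0.154 rad is 0.077.

drive_effector:
  deltas: [0, 0, 0.015, 0.0333, -0.0917, 0, 0, 0, 0, 0.03, 0.0667, -0.1833, 0, 0, 0, 0, 0.045, 0.1, -0.275, 0, 0, 0, 0, 0.06, 0.1333, -0.3667, 0, 0, 0, 0, 0.075, 0.1667, -0.4583, 0, 0, 0, 0, 0.077, 0.2, -0.55, 0, 0, 0, 0, 0.077, 0.2333, -0.6417, 0, 0, 0, 0, 0.077, 0.2667, -0.7333, 0, 0, 0, 0, 0.077, 0.2917, -0.8167, 0, 0, 0, 0, 0.077, 0.3093, -0.8747, 0, 0, 0, 0, 0.077, 0.3093, -0.8747, 0, 0, 0, 0, 0.077, 0.3093, -0.8747, 0, 0]

```text
time: 5.15
ee_pos: [0.5899, 0.2442, 0.168]
tool_rot: [3.141, 0.002, 0.116]
force: [0.2, -0.3, 0.4]
gripper_width: -0.0004
gripper_force: 0.0
```

```bash
python3 - <<'E'
from h import *
o=ctrl.observe(); c=ctrl.read_camera("wrist"); print(o["ee_pos"],o["tool_rot"])
cv2.imwrite("pics/w3.png",c["color"][:,:,::-1])
E
```

```text
[0.58993699 0.24417844 0.16799854] [3.14091041e+00 2.14758130e-03 1.15914007e-01]
```

View pics/w3.png

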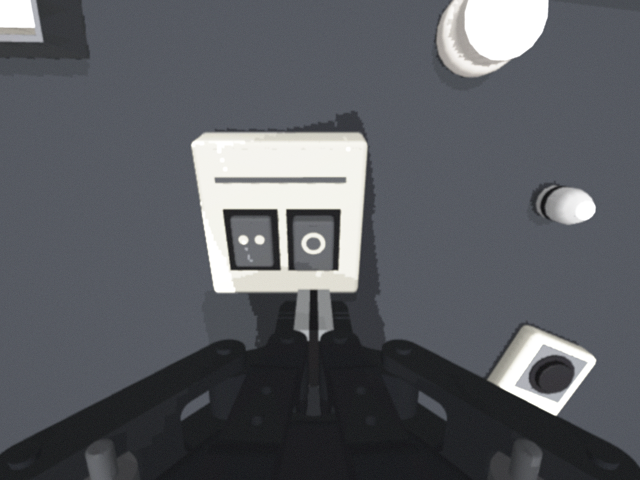

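The ring is at (313,243) with the fingertips in line with its column, and the eyepiece key (two dots) is at (251,240). The shutter shows at the lower right, at (553,375).

```bash
python3 - <<'E'
from h import *
T=ctrl.read_camera("top"); o=ctrl.observe(); W=wristcam(ctrl.read_camera("wrist"),o)
X=tri(T,(195.3,221.3),W,(313,243)); print("ring",X,"plane",ray(W,(313,243),.059)); S=tri(T,(321.4,279),W,(553,375)); print("shutter",S,"plane",ray(W,(553,375),.032))
Rm=R.from_euler("xyz",o["tool_rot"]); print(Rm.inv().apply(X-o["ee_pos"]))
E
```

```text
ring [0.59003019 0.24367476 0.06516691] plane [0.58807015 0.24376085 0.059     ]
shutter [0.47981918 0.00938518 0.02913932] plane [0.4811351 0.0121369 0.032    ]
[-0.00013956 -0.00012189  0.10350826]
```

drive_effector:
  deltas: [0, 0, 0, 0, 0, 0.0833, 0, 0, 0, 0, 0, 0, 0.15, 0, 0, 0, 0, 0, 0, 0.1667, 0, 0, 0, 0, 0, 0, 0.1717, 0, 0, 0, 0, 0, 0, 0.1767, 0, 0, 0, 0, 0, 0, 0.1767, 0]

```text
time: 6.05
ee_pos: [0.5907, 0.2449, 0.0643]
tool_rot: [-3.141, -0.002, 0.116]
force: [-0.3, -0.3, 0.1]
gripper_width: 0.0002
gripper_force: 0.0
```

drive_effector:
  deltas: [0, 0, 0, 0, 0, 0.0033, 0, 0, 0, 0, 0, 0, 0.0067, 0, 0, 0, 0, 0, 0, 0.0067, 0]

```text
time: 6.42
ee_pos: [0.5904, 0.2448, 0.0593]
tool_rot: [3.142, -0.0, 0.116]
force: [0.4, -1.6, 2.3]
gripper_width: -0.0
gripper_force: 0.4
```

Scaled: 0.003 m is 0.005, 0.002 m is 0.0033.

drive_effector:
  deltas: [0, 0, 0, 0, 0, 0.0033, 0, 0, 0, 0, 0, 0, 0.005, 0, 0, 0, 0, 0, 0, 0.005, 0]

```text
time: 6.8
ee_pos: [0.5902, 0.2448, 0.056]
tool_rot: [3.141, 0.0, 0.116]
force: [-0.4, 0.3, 0.0]
gripper_width: 0.0001
gripper_force: 0.0
```

drive_effector:
  deltas: [0, 0, 0, 0, 0, 0.0025, 0, 0, 0, 0, 0, 0, 0.0042, 0, 0, 0, 0, 0, 0, 0.0042, 0]

```text
time: 7.18
ee_pos: [0.5905, 0.2449, 0.0553]
tool_rot: [-3.142, -0.001, 0.116]
force: [-3.9, -1.6, 15.1]
gripper_width: -0.0003
gripper_force: 7.9
```

Scaled: -0.11 m is -0.1833, -0.05 m is -0.0833.

drive_effector:
  deltas: [0, 0, 0, 0, 0, -0.0833, 0, 0, 0, 0, 0, 0, -0.1833, 0, 0, 0, 0, 0, 0, -0.1833, 0, 0, 0, 0, 0, 0, -0.1833, 0]

```text
time: 7.68
ee_pos: [0.59, 0.2447, 0.1634]
tool_rot: [3.141, 0.0, 0.116]
force: [-0.4, -0.5, -1.7]
gripper_width: -0.0001
gripper_force: 0.0
```

```bash
python3 - <<'E'
from h import *
o=ctrl.observe(); c=ctrl.read_camera("wrist"); print(o["ee_pos"],o["tool_rot"])
n=c["color"][190:310,200:370,::-1]; p=cv2.imread("pics/w3.png")[190:310,200:370]
cv2.imwrite("pics/w4.png",cv2.resize(np.hstack([p,n]),None,fx=2.3,fy=2.3,interpolation=cv2.INTER_CUBIC))
e=np.array([.480,.0098,.12])-o["ee_pos"]; Rm=R.from_euler("xyz",o["tool_rot"]); print(Rm.inv().apply(e), (Rm.inv()*R.from_euler("xyz",[np.pi,0,-.29])).as_rotvec())
E
```

```text
[0.59002868 0.24469228 0.16340929] [3.14145249e+00 3.16709616e-04 1.15761287e-01]
[-0.13640926  0.22060545  0.04348342] [2.02485627e-04 2.83916642e-04 4.05761305e-01]
```

View pics/w4.png

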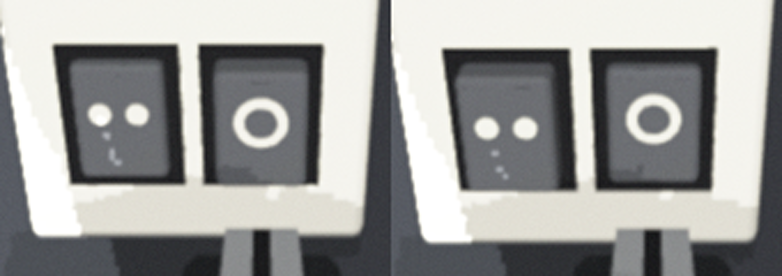

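The camera key is down and the eyepiece key is up. I'll move over to the shutter.

Scaled: 0.2206 m is 0.3677, 0.21 m is 0.35, 0.406 rad is 0.203.

drive_effector:
  deltas: [0, 0, 0.04, -0.0467, 0.075, 0, 0, 0, 0, 0.08, -0.0933, 0.15, 0, 0, 0, 0, 0.12, -0.14, 0.225, 0.0167, 0, 0, 0, 0.16, -0.1867, 0.3, 0.0417, 0, 0, 0, 0.2, -0.2167, 0.35, 0.0667, 0, 0, 0, 0.203, -0.2273, 0.3677, 0.0725, 0, 0, 0, 0.203, -0.2273, 0.3677, 0.0725, 0, 0, 0, 0.203, -0.2273, 0.3677, 0.0725, 0]

```text
time: 8.72
ee_pos: [0.481, 0.0107, 0.1204]
tool_rot: [-3.142, -0.0, -0.289]
force: [0.5, 0.1, 0.1]
gripper_width: -0.0002
gripper_force: 0.0
```

```bash
python3 - <<'E'
from h import *
o=ctrl.observe(); c=ctrl.read_camera("wrist"); print(o["ee_pos"],o["tool_rot"])
cv2.imwrite("pics/w5.png",c["color"][:,:,::-1])
E
```

```text
[0.48096593 0.01068952 0.12038814] [-3.14150381e+00 -4.74427603e-04 -2.88610504e-01]
```

View pics/w5.png

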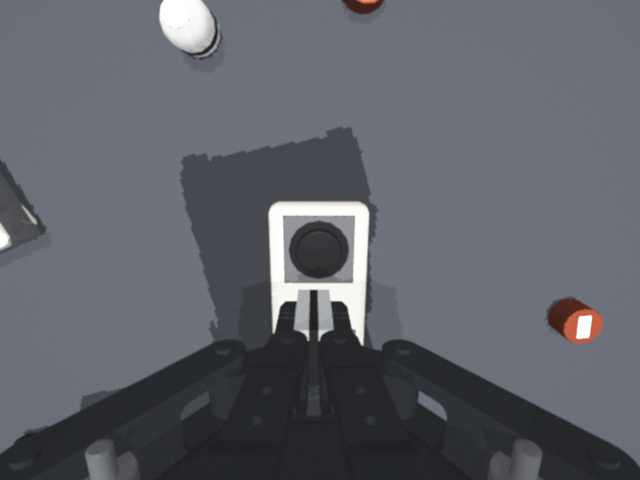

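The shutter button is at (319,250) and the handset's far end is along row 203. I'll work out the offset.

```bash
python3 - <<'E'
from h import *
T=ctrl.read_camera("top"); o=ctrl.observe(); W=wristcam(ctrl.read_camera("wrist"),o)
Rm=R.from_euler("xyz",o["tool_rot"])
X=ray(W,(319,250),.032); print(X,Rm.inv().apply(X-o["ee_pos"])); print(tri(T,(321.4,279),W,(319,250)))
E
```

```text
[0.47887325 0.00721829 0.032     ] [-0.00090426  0.00396454  0.08847102]
[0.47969634 0.00854475 0.03398993]
```

Scaled: 0.086 m is 0.1433, 0.08 m is 0.1333.

drive_effector:
  deltas: [0, 0, 0, 0, 0.005, 0.0667, 0, 0, 0, 0, -0.0017, 0.005, 0.1167, 0, 0, 0, 0, -0.0017, 0.005, 0.1333, 0, 0, 0, 0, -0.0017, 0.005, 0.1433, 0, 0, 0, 0, -0.0017, 0.005, 0.1433, 0]

```text
time: 9.5
ee_pos: [0.4789, 0.0074, 0.0347]
tool_rot: [-3.142, -0.001, -0.29]
force: [0.1, 0.4, -0.1]
gripper_width: -0.0
gripper_force: 0.0
```

drive_effector:
  deltas: [0, 0, 0, 0, 0, 0.005, 0, 0, 0, 0, 0, 0, 0.0083, 0, 0, 0, 0, 0, 0, 0.01, 0, 0, 0, 0, 0, 0, 0.01, 0]

```text
time: 10.0
ee_pos: [0.479, 0.0073, 0.0285]
tool_rot: [-3.141, -0.001, -0.29]
force: [2.5, 0.6, 3.0]
gripper_width: 0.0003
gripper_force: 1.6
```

Scaled: 0.0025 m is 0.0042, 0.0015 m is 0.0025.

drive_effector:
  deltas: [0, 0, 0, 0, 0, 0.0025, 0, 0, 0, 0, 0, 0, 0.0042, 0, 0, 0, 0, 0, 0, 0.0042, 0, 0, 0, 0, 0, 0, 0.0042, 0]

```text
time: 10.5
ee_pos: [0.479, 0.0073, 0.0267]
tool_rot: [-3.141, -0.002, -0.29]
force: [-0.3, 1.7, 18.5]
gripper_width: -0.0002
gripper_force: 9.1
```

Fully down: 18 N against the stop at z = 0.027. I'll release, back off and check.

Scaled: -0.12 m is -0.2, -0.1 m is -0.1667.

drive_effector:
  deltas: [0, 0, 0, 0, 0, -0.0167, 0, 0, 0, 0, 0, 0, -0.0833, 0, 0, 0, 0, 0, 0, -0.1667, 0, 0, 0, 0, 0, 0, -0.2, 0, 0, 0, 0, 0, 0, -0.2, 0, 0, 0, 0, 0, 0, -0.2, 0]

```text
time: 11.25
ee_pos: [0.4779, 0.0074, 0.145]
tool_rot: [3.141, 0.002, -0.29]
force: [-0.7, -0.7, -0.3]
gripper_width: -0.0001
gripper_force: 0.0
```

```bash
python3 - <<'E'
from h import *
c=ctrl.read_camera("scene")["color"][:,:,::-1]; a=cv2.imread("pics/scene0.png")
f=lambda im:cv2.resize(im[150:390,205:415],(399,456),interpolation=cv2.INTER_CUBIC)
cv2.imwrite("pics/end.png",np.hstack([f(a),f(c)]))
E
```

```text
(no output)
```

View pics/end.png

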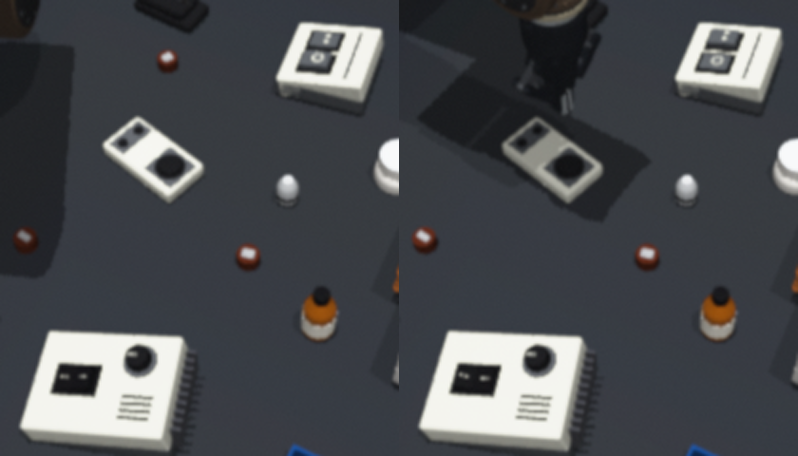

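The before and after views match: the handset and bystanders have not moved, and the rocker and keys are switched over. Handing in.

```bash
python3 -c "
from bench import ctrl
print(ctrl.hand_in())"
```

```text
the job is handed in; nothing more can be done
None
```

I switched the lamp on, pressed the camera key until it stayed down, then pressed the shutter fully and released it. The handset did not move, and the job was handed in after about 11 s of robot time.

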